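# Mould on its air base, valve opened one working turn

## Robot

A 6-joint arm with a two-finger parallel gripper is mounted at the origin on the work surface. World frame = base frame: x ahead of the robot, y to its left, z up, the work surface at z = 0. Lengths are in m, angles in rad, forces in N, time in s.
With the tool pointing down it reaches from about 0.425 to 0.95 m from the base axis. Payload 3.5 kg.
Tool frame: the origin (TCP) lies at the very end of the fingers, on their centre line; the grasp point (between the pads) lies 19 mm behind it (ctrl.grip_point_offset is the distance from the TCP to the grasp point, in m); z points along the fingers, y is the line along which they close (so a half turn about z gives the same grasp; the last joint's range is limited). The gripper opens to 85 mm and grips with 20 to 120 N. Pads are 22 mm wide; open, the fingers measure 114 mm over their backs; the gripper's body (76 mm by 85 mm) begins 54 mm behind the grasp point. The pads swing forward as they close: fully open they stand 13 mm farther back than shut.
Start: joints at [-1.35, 0.286, 1.577, -0, 1.279, -0.15], TCP at [0.245, -0.629, 0.231] pointing down, gripper open.
Joint ranges: [-2.77, 2.77], [-0.9, 2.22], [0.21, 2.48], [-1.53, 4.67], [0.24, 2.81], [-2.84, 2.84]. Speed limits (rad/s): [2.79, 2.79, 3.14, 3.14, 3.14, 3.14].

## Interface

Orientations are given as a unit quaternion [x, y, z, w].
In Python, from plant import telemetry, vision, ctrl gives the robot as it stands.
- The arm moves only by the tool arm_command, never from a script. Its argument "series" is one flat list of numbers, 7 for each row, row after row: the shift along the tool's x, y, z in cm, then the turn, a rotation vector about the tool's x, y, z in degrees, then the closure, from 0 (fully open) to 1 (shut). A call has 1 to 10 rows; each row is the pose to reach, as a shift and turn from the pose commanded when the call began, along the tool's axes at that moment; what a row does not reach only later rows make up. A row lasts 1/12 s, in which the tool goes at most 41.7 mm and 7.16 degrees, less where a joint would pass 70% of its speed; a pose out of reach is approached as far as the arm can. A call with a gripper value outside its range is refused whole. The fingers move at their own pace and stop on an object; "force" is the grip in N (left out, the last holds). Time passes only in rows, so rows that repeat a pose let the fingers close. It gives the time, the measured TCP pose, the force, the opening and the grip force at its end, in the units of the state.
- telemetry.get_state(): the state, without advancing time (a new reading comes with each control period).
- vision.read_camera(name): name is "scene" or "side" or "wrist"; returns a dict with "color" (480x640x3 uint8, blue, green, red), "K" (3x3 intrinsics, pixels), "rvec" (rotation vector, rad) and "tvec" (3), from world to camera coordinates, as OpenCV has them; the wrist camera has in their place "T_tool_cam" (4x4, takes a point from camera to tool coordinates, whose origin is the TCP and whose axes are the flange's). Camera axes: x right, y down, z forward; pixel columns grow to the right and rows downward; lengths in m; the calibration is good to about 2 mm. A picture is of the moment at which its call begins: read the wrist's pose just before it. There is no depth.
- ctrl.sign_off(): hands the job in; it is judged then, once.
The state is a dict: "time": time; "qpos": joint angles; "dq": joint speeds; "joint_efforts": joint torques, N m; "eef_pos": TCP position; "tcp_rot": TCP orientation; "contact_force": force on the tool from outside, world axes, zero at the start; "wrist_torque": the same for the moment, N m; "opening": opening from 0.0 (shut) to 1.0 (fully open); "finger_force": force on a finger pad.
Only numpy, scipy, OpenCV 4.12 (cv2) and the standard library are available. Lean on these libraries where they do the work, as an engineer would, in place of code of your own. Each camera call takes 0.05 s, during which the arm holds its last target. There are 200 camera calls.

## Task

Set the graphite mould fully home on the iron base, both pegs through its foot, and let go of it; then open the air gate valve by one full working turn (anticlockwise seen from above). The handwheel has slack: count only from the moment the nut and stem begin to move, so that the pointer on the nut ends up pointing the way it did at first. Leave the other things on the bench where they are.

Things in the scene. Friction and masses are not known exactly. Their poses are not given: they have to be found in the camera images.
- mould: loose dark graphite mould, 0.3 to 0.55 kg: upright round open cup, 56 mm across, 7 mm wall, on a foot 70 (own x) by 130 (own y) by 10 mm with two 14 mm through holes at own y = +45 and -45 mm. Total height 85 mm. Origin: centre of the foot's underside. Seats either way round. Containers stand close at its own +x and -x sides, so fingers have room only at the cup's +y and -y sides
- base: fixed dark iron block, 110 (own x) by 150 (own y) by 30 mm, with two upright steel pegs at own y = +45 and -45 mm, 10 mm thick and 20 mm high, the upper 8 mm tapered. Origin: centre of its underside. A pipe fitting 30 mm high stands on its +x side, a wooden block with a knob on its -x side
- seat (a point): centre of the iron base's top face, midway between the pegs, 30 mm above the bench; axes as the base. The seated mould's origin lies here
- valve: fixed brass gate valve on a steel pipe bridge, a horizontal dark iron handwheel (174 mm across) on top; origin on the wheel's axis, at the bench. Two pipe legs at own y = +90 and -90 mm, 76 mm high. Under the wheel nothing is wider than 15 mm radius for 60 mm down. Nut, its pointer and the stem stay within 27 mm of the axis and 45 mm above the wheel's centre
- wheel_centre (a point): centre of the handwheel, on its vertical axis, in the middle plane of rim and spokes, 165 mm above the bench. Rim 14 mm thick at 80 mm radius, three straight spokes 10 mm thick, 120 degrees apart, hub of 15 mm radius, open between: closed fingers put down between two spokes (at some 46 mm radius) can push a spoke all the way round
- spoke (a point): point on the rim's centre line at the outer end of one of the three spokes, 80 mm from the axis; it turns with the wheel
- nut (a joint): angle in rad of the nut above the wheel's hub: 0 = closed (start), growing anticlockwise seen from above; 6.283 is one working turn. Takes 0.4 N m, stays where left. The wheel is loose on it with 1.5 rad of slack: turned anticlockwise it runs free (0.04 N m) for the 0.6 to 1.5 rad left of that, then carries the nut; turned back it runs free for 1.5 rad
- pointer_tip (a point): end of the small flat steel pointer on the nut, 25 mm from the axis, 15 mm above the wheel's middle plane; it turns with the nut alone, not with the loose wheel
- stem_top (a point): top of the brass stem (12 mm thick), on the wheel's axis; 20 mm above the wheel's centre when closed, rises 10 mm per working turn without turning
- wax_tin: loose steel tin, 48 mm across, 65 mm high, beside the mould's starting place; origin: centre of its underside
- oil_jar: loose amber jar, 46 mm across, 75 mm high, beside the mould's starting place, on the other side; origin: centre of its underside
- wood_block: loose wooden block 44 by 60 by 50 mm with a round knob to 95 mm height, beside the iron base; origin: centre of its underside
- bottle: loose clear bottle, 64 mm across, 180 mm high, behind the valve; origin: centre of its underside
- paddle: loose cork paddle lying flat, 14 mm thick, near the robot; blade 90 by 130 mm, handle along own +y, 258 mm long overall; origin under the blade's centre
- jacks: loose steel glass-working jacks lying flat, 12 mm thick, 230 mm long (own y from -135 to +95 mm), 70 mm wide, near the robot; origin near its middle
Not all that is in view belongs to the job. Leave any pink look-alike of the mould alone.

How it is judged:
By the outcome, as a careful person would: the job done as asked, in the order asked, and still so for the second after the job is handed in, with the robot touching nothing.
It also fails if it takes over 72 s, if anything falls off the work surface, if the arm or the gripper's body presses on something with over 40 N, if the wrist force passes 120 N, or if a joint passes its speed limit or range.

## Working session

There is one attempt and no reset: what is moved stays moved. The work goes in short steps, Python scripts to look and compute and a tool call to move; the robot and the scene stay as the last step left them, time stands still between calls to the robot, and variables do not carry over. Pictures are saved under pics/ and viewed, at most 10 in all, crops included, and the job is handed in when it is done.

Besides the shell and the picture viewer there is one more tool, called after ">>>" as name(argument=value, ...), one argument or row to a line, values as JSON. arm_command: Moves the arm, as the interface text tells. Its arguments: {"type":"object","properties":{"series":{"type":"array","items":{"type":"number"}},"force":{"type":"number"}},"required":["series"]}

```bash
mkdir -p pics; cat > h.py <<'E'
import numpy as np, cv2
from scipy.spatial.transform import Rotation as R
from plant import telemetry, vision, ctrl
def cam(name):
    s=telemetry.get_state(); c=vision.read_camera(name)
    if name=="wrist":
        T=np.eye(4);T[:3,:3]=R.from_quat(s["tcp_rot"]).as_matrix();T[:3,3]=s["eef_pos"]
        W=T@np.array(c["T_tool_cam"])
    else:
        M=np.eye(4);M[:3,:3]=cv2.Rodrigues(np.array(c["rvec"],float))[0];M[:3,3]=np.ravel(c["tvec"]);W=np.linalg.inv(M)
    return c["color"],np.array(c["K"]),W
def save(name,f):
    im,K,W=cam(name);cv2.imwrite(f"pics/{f}.png",im);np.savez(f"pics/{f}.npz",K=K,W=W);return im
def px2w(f,uv,z):
    d=np.load(f"pics/{f}.npz");o=[]
    for (u,v) in np.atleast_2d(uv):
        r=d["W"][:3,:3]@np.linalg.solve(d["K"],[u,v,1.]);p=d["W"][:3,3]
        o.append(p+r*(z-p[2])/r[2])
    return np.array(o)
def w2px(f,P):
    d=np.load(f"pics/{f}.npz");Wi=np.linalg.inv(d["W"]);q=(Wi[:3,:3]@np.atleast_2d(P).T+Wi[:3,3:]).T@d["K"].T
    return q[:,:2]/q[:,2:]
def totool(dw):
    s=telemetry.get_state();return R.from_quat(s["tcp_rot"]).inv().apply(dw)*100
E
python3 - <<'E'
from h import *
np.set_printoptions(precision=4,suppress=True)
save("scene","s0");save("side","d0")
s=telemetry.get_state();print(s)
print(R.from_quat(s["tcp_rot"]).as_matrix(),ctrl.grip_point_offset)
for f in("s0","d0"):print(np.load(f"pics/{f}.npz")["W"])
E
```

```text
{'time': 0.1, 'qpos': array([-1.35  ,  0.2871,  1.578 , -0.    ,  1.2786, -0.15  ]), 'dq': array([ 0.001 , -0.0014, -0.0037,  0.0008,  0.0007, -0.0018]), 'joint_efforts': array([  0.002 , -40.7293, -29.3699,  -0.0001,   0.0034,   0.    ]), 'eef_pos': array([ 0.2445, -0.6285,  0.2301]), 'tcp_rot': array([ 0.9829,  0.1843, -0.    , -0.0011]), 'contact_force': array([0.2145, 0.3159, 0.3033]), 'wrist_torque': array([-0.0011, -0.0016,  0.0069]), 'finger_force': 0.0, 'opening': 1.0027273298256834}
[[ 0.932   0.3624 -0.0005]
 [ 0.3624 -0.932   0.0021]
 [ 0.0003 -0.0021 -1.    ]] 0.0187
[[ 0.578   0.575  -0.5791  1.2666]
 [ 0.8161 -0.4097  0.4077 -0.5036]
 [-0.0028 -0.7082 -0.706   1.098 ]
 [ 0.      0.      0.      1.    ]]
[[-0.9813 -0.0755  0.1773  0.2092]
 [-0.1915  0.485  -0.8533  1.4   ]
 [-0.0215 -0.8713 -0.4904  0.915 ]
 [ 0.      0.      0.      1.    ]]
```

View pics/s0.png

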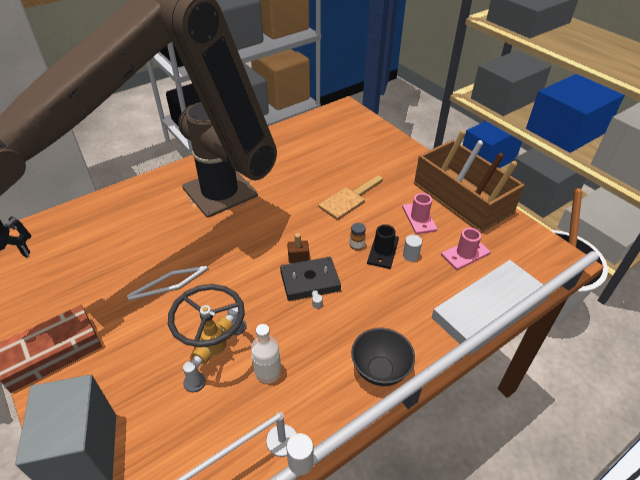

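View pics/d0.png

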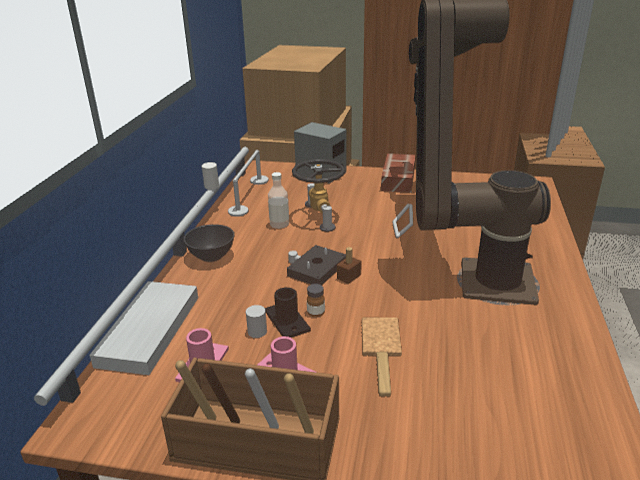

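The scene view shows the mould with its cup rim at (386,232). The base's top centre is at (310,274), with pegs near (295,278) and (326,268), and the wheel centre is at (206,315). The side view shows the mould at (286,295), the base at (317,263) and the wheel at (319,170).

```bash
python3 - <<'E'
from h import *
np.set_printoptions(precision=3,suppress=True)
print("mould",px2w("s0",(386,231),.085),px2w("d0",(286,294),.085))
print("base",px2w("s0",(310,274),.03),px2w("d0",(317,263),.03))
print("wheel",px2w("s0",(206,315),.165),px2w("d0",(319,171),.165))
print("tin,jar",px2w("s0",[(414,240),(358,229)],.07)[:,:2])
im=cv2.imread("pics/s0.png");a=cv2.resize(im[210:320,260:440],None,fx=4.4,fy=4.4,interpolation=cv2.INTER_CUBIC);cv2.imwrite("pics/c0.png",a[:480])
E
```

```text
mould [[0.533 0.267 0.085]] [[0.528 0.271 0.085]]
base [[0.501 0.023 0.03 ]] [[0.499 0.035 0.03 ]]
wheel [[ 0.562 -0.306  0.165]] [[ 0.555 -0.3    0.165]]
tin,jar [[0.597 0.319]
 [0.469 0.217]]
```

>>> arm_command(
  series=[0,0,-8,0,0,0,0,22,-29,-19,0,0,0,0,22,-29,-19,0,0,0,0,22,-29,-19,0,0,0,0,22,-29,-19,0,0,0,0,22,-29,-19,0,0,0,0,45,-60,-19,0,0,0,0,45,-60,-19,0,0,0,0,45,-60,-19,0,0,0,0,45,-60,-19,0,0,0,0],
)

```text
time: 0.93
eef_pos: [0.3417, -0.2821, 0.3721]
tcp_rot: [0.983, 0.184, -0.0, -0.0]
contact_force: [1.0, -0.5, 0.0]
opening: 1.0
finger_force: 0.0
```

>>> arm_command(
  series=[20,-22,-4,0,0,0,0,20,-22,-4,0,0,0,0,20,-22,-4,0,0,0,0,20,-22,-4,0,0,0,0,20,-22,-4,0,0,0,0,20,-22,-4,0,0,0,0,20,-22,-4,0,0,0,0,31,-36,-4,0,0,0,0,31,-36,-4,0,0,0,0,31,-36,-4,0,0,0,0],
)

```text
time: 1.77
eef_pos: [0.4823, 0.1073, 0.4117]
tcp_rot: [0.983, 0.185, -0.0, 0.0]
contact_force: [0.2, -0.5, 0.1]
opening: 0.999
finger_force: 0.0
```

>>> arm_command(
  series=[1.0,-4,0,0,0,0,0,1.0,-4,0,0,0,0,0,1.0,-4,0,0,0,0,0],
)

```text
time: 2.02
eef_pos: [0.4765, 0.148, 0.4112]
tcp_rot: [0.982, 0.187, -0.001, 0.0]
contact_force: [-0.3, -0.7, 0.2]
opening: 1.0
finger_force: 0.0
```

```bash
python3 - <<'E'
from h import *
np.set_printoptions(precision=4,suppress=True)
save("wrist","w1");s=telemetry.get_state();print(s["eef_pos"],s["tcp_rot"],s["time"]);d=np.load("pics/w1.npz");print(d["K"],d["W"])
E
```

```text
[0.4768 0.1466 0.4113] [ 0.9827  0.1854 -0.0006  0.0003] 2.0667
[[356.0006   0.     325.8329]
 [  0.     356.0006 238.7776]
 [  0.       0.       1.    ]] [[ 0.3665 -0.8953 -0.2531  0.5405]
 [-0.9304 -0.3529 -0.099   0.1726]
 [-0.0007  0.2717 -0.9624  0.5523]
 [ 0.      0.      0.      1.    ]]
```

View pics/w1.png

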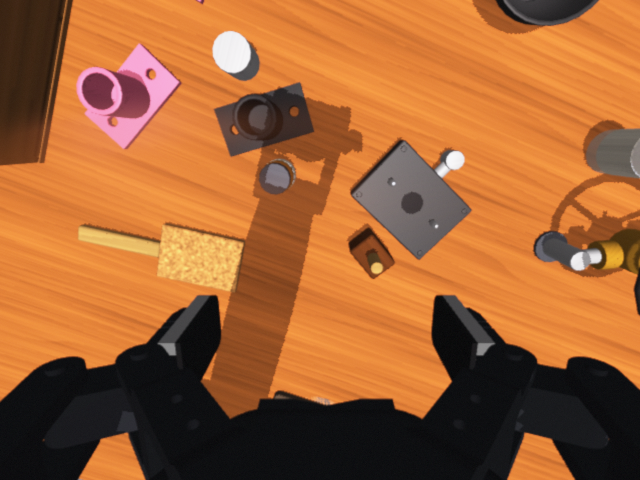

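The wrist view shows the mould with foot corners (215,112), (301,83), (313,130), (232,156) and holes (236,130), (294,112). The base's pegs are near (392,183) and (434,226), and the tin (232,52) and jar (277,177) flank the mould. I'll view an enlarged crop for the corner points.

```bash
python3 - <<'E'
from h import *
im=cv2.imread("pics/w1.png");a=cv2.resize(im[70:280,205:485],None,fx=2.8,fy=2.8,interpolation=cv2.INTER_CUBIC)
a=np.clip(255*(a/255.)**.6,0,255).astype(np.uint8);cv2.imwrite("pics/c1.png",a);print(a.shape)
E
```

```text
(588, 784, 3)
```

View pics/c1.png

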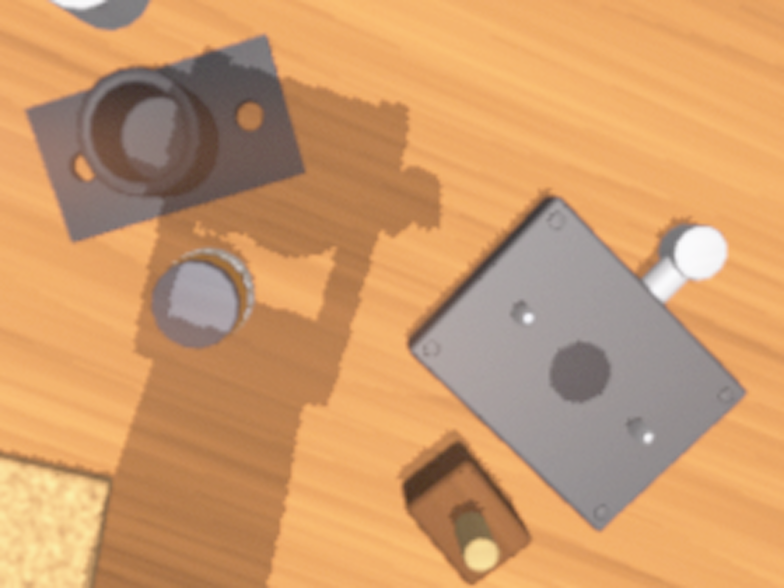

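The enlarged crop gives foot corners (27,108), (267,37), (305,172), (72,241) and the cup rim centre at (140,131). Base top corners are (557,197), (745,392), (600,530), (410,346), and the peg tips are at (528,318) and (648,437).

```bash
cat >> h.py <<'E'
def crop2w(f,xy,z,o=(205,70),k=2.8): return px2w(f,(np.atleast_2d(xy)+.5)/k-.5+np.array(o),z)
def rect(c):  # corners 0-1 and 3-2 long sides
    v=(c[1]-c[0]+c[2]-c[3])/2; w=(c[3]-c[0]+c[2]-c[1])/2
    return c.mean(0)[:2],np.degrees(np.arctan2(v[1],v[0])),np.linalg.norm(v),np.linalg.norm(w)
E
python3 - <<'E'
from h import *
np.set_printoptions(precision=4,suppress=True)
print("foot",rect(crop2w("w1",[(27,108),(267,37),(305,172),(72,241)],.01)))
print("cup",crop2w("w1",(140,131),.085))
print("base",rect(crop2w("w1",[(557,197),(745,392),(600,530),(410,346)],.03)))
p=crop2w("w1",[(528,318),(648,437)],.05);print("pegs",p,p.mean(0),np.degrees(np.arctan2(*(p[1]-p[0])[1::-1])),np.linalg.norm(p[1]-p[0]))
s=telemetry.get_state();M=R.from_quat(s["tcp_rot"]).as_matrix();print("tool y ang",np.degrees(np.arctan2(M[1,1],M[0,1])))
E
```

```text
foot (array([0.5314, 0.265 ]), np.float64(-52.998252160649365), np.float64(0.12846176274773857), np.float64(0.06824990470830133))
cup [[0.5322 0.2648 0.085 ]]
base (array([0.5025, 0.0217]), np.float64(-111.987180336078), np.float64(0.1468057350706641), np.float64(0.10518416034638013))
pegs [[ 0.5185  0.0625  0.05  ]
 [ 0.4853 -0.0207  0.05  ]] [0.5019 0.0209 0.05  ] -111.70850422876323 0.08963125101127738
tool y ang -68.62903035196214
```

>>> arm_command(
  series=[5,-5,0,0,0,-6,0,9.4,-9.0,8,0,0,-12,0,9.4,-9.0,16,0,0,-15.6,0,9.4,-9.0,20,0,0,-15.6,0,9.4,-9.0,24,0,0,-15.6,0,9.4,-9.0,26,0,0,-15.6,0,9.4,-9.0,26,0,0,-15.6,0,9.4,-9.0,26,0,0,-15.6,0,9.4,-9.0,26,0,0,-15.6,0],
)

```text
time: 2.82
eef_pos: [0.5278, 0.2609, 0.1431]
tcp_rot: [0.949, 0.315, -0.008, -0.0]
contact_force: [-1.6, -0.6, -1.3]
opening: 1.0
finger_force: 0.0
```

```bash
python3 - <<'E'
from h import *
np.set_printoptions(precision=4,suppress=True)
s=telemetry.get_state();M=R.from_quat(s["tcp_rot"]).as_matrix();print(s["time"],s["eef_pos"],"tool y ang",np.degrees(np.arctan2(M[1,1],M[0,1])),s["qpos"])
print(totool(np.array([.5318,.2649,.038])-s["eef_pos"]))
E
```

```text
2.8167 [0.5278 0.2609 0.1431] tool y ang -53.29340666818038 [ 0.287   0.1946  1.8561 -0.0002  1.1067  1.2171]
[ 0.7182 -0.0229 10.4975]
```

>>> arm_command(
  series=[0.7,0,2,0,0,0,0,0.7,0,4,0,0,0,0,0.7,0,6,0,0,0,0,0.7,0,8,0,0,0,0,0.7,0,9.5,0,0,0,0,0.7,0,10.5,0,0,0,0,0.7,0,10.5,0,0,0,0,0.7,0,10.5,0,0,0,0],
)

```text
time: 3.48
eef_pos: [0.5388, 0.2675, 0.0482]
tcp_rot: [0.949, 0.315, 0.001, 0.0]
contact_force: [0.6, 0.5, 0.2]
opening: 1.003
finger_force: 0.0
```

>>> arm_command(
  series=[0,0,0,0,0,0,0.5,0,0,0,0,0,0,0.5,0,0,0,0,0,0,0.5,0,0,0,0,0,0,0.5,0,0,0,0,0,0,0.5,0,0,0,0,0,0,0.5,0,0,0,0,0,0,0.5,0,0,0,0,0,0,0.5],
  force=50,
)

```text
time: 4.15
eef_pos: [0.5388, 0.269, 0.0494]
tcp_rot: [0.949, 0.316, 0.001, -0.001]
contact_force: [-2.4, 0.2, 4.9]
opening: 0.654
finger_force: 53.7
```

>>> arm_command(
  series=[0,0,0,0,0,0,0,0,0,0,0,0,0,0,0,0,0,0,0,0,0,0,0,0,0,0,0,0,-0.75,0,0.5,0,0,0,0,-0.75,0,1.0,0,0,0,0,-0.75,0,1.0,0,0,0,0,-0.75,0,1.0,0,0,0,0,-0.75,0,1.0,0,0,0,0],
)

```text
time: 4.9
eef_pos: [0.5316, 0.2635, 0.0366]
tcp_rot: [0.949, 0.316, -0.0, 0.0]
contact_force: [1.1, -0.8, 0.2]
opening: 1.001
finger_force: 0.0
```

```bash
python3 - <<'E'
from h import *
np.set_printoptions(precision=4,suppress=True)
save("wrist","w2")
s=telemetry.get_state();M=R.from_quat(s["tcp_rot"]).as_matrix();print(s["time"],s["eef_pos"],"tool y ang",np.degrees(np.arctan2(M[1,1],M[0,1])))
E
```

```text
4.95 [0.5319 0.2636 0.037 ] tool y ang -53.156588104453505
```

View pics/w2.png

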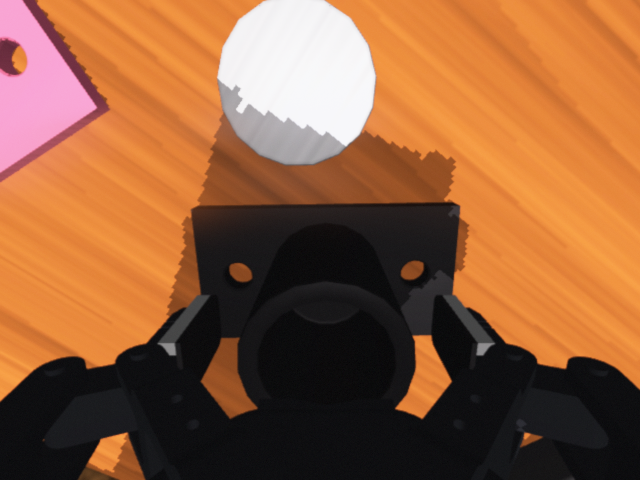

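The wrist view shows the mould centred between the pads: foot corners at (193,207) and (459,204), holes at (241,272) and (413,270). I'll grip and lift.

>>> arm_command(
  series=[0,0,0,0,0,0,0.5,0,0,0,0,0,0,0.5,0,0,0,0,0,0,0.5,0,0,0,0,0,0,0.5,0,0,0,0,0,0,0.5,0,0,0,0,0,0,0.5,0,0,0,0,0,0,0.5,0,0,0,0,0,0,0.5],
  force=60,
)

```text
time: 5.62
eef_pos: [0.5324, 0.2638, 0.0377]
tcp_rot: [0.949, 0.316, 0.001, -0.0]
contact_force: [-0.1, -0.5, 4.9]
opening: 0.654
finger_force: 64.3
```

>>> arm_command(
  series=[0,0,-1.0,0,0,0,0.5,0,0,-3,0,0,0,0.5,0,0,-6,0,0,0,0.5,0,0,-9,0,0,0,0.5,0,0,-12,0,0,0,0.5,0,0,-13.0,0,0,0,0.5,0,0,-13,0,0,0,0.5,0,0,-13,0,0,0,0.5,0,0,-13,0,0,0,0.5],
)

```text
time: 6.37
eef_pos: [0.5297, 0.263, 0.1636]
tcp_rot: [0.949, 0.316, -0.003, -0.0]
contact_force: [-0.0, 0.7, -4.1]
opening: 0.653
finger_force: 64.5
```

```bash
python3 - <<'E'
from h import *
np.set_printoptions(precision=4,suppress=True)
c=px2w("w2",[(241,272),(413,270)],.01);print(c.mean(0),np.degrees(np.arctan2(*(c[1]-c[0])[1::-1])),np.linalg.norm(c[1]-c[0]))
s=telemetry.get_state();M=R.from_quat(s["tcp_rot"]).as_matrix();a=np.degrees(np.arctan2(M[1,1],M[0,1]))
print(s["time"],s["eef_pos"],a,s["qpos"],s["opening"]);print(totool(np.array([.502,.0213,.17])-s["eef_pos"]))
E
```

```text
[0.5356 0.2653 0.01  ] -52.450550751780376 0.08644254998229317
6.3667 [0.5297 0.263  0.1636] -53.15864818134172 [ 0.2893  0.1718  1.8417 -0.      1.134   1.2171] 0.6533648815979651
[-16.7137  17.6748  -0.5815]
```

>>> arm_command(
  series=[-2,2,0,0,0,7,0.5,-4,4,0,0,0,14,0.5,-6,6,0,0,0,21,0.5,-8,8,0,0,0,28,0.5,-10,10.5,0,0,0,35,0.5,-12,12.5,0,0,0,42,0.5,-14,15,0,0,0,49,0.5,-16,17,0,0,0,56,0.5,-16.7,17.6,0,0,0,58.7,0.5,-16.7,17.6,0,0,0,58.7,0.5],
)

```text
time: 7.2
eef_pos: [0.5017, 0.0207, 0.164]
tcp_rot: [0.981, -0.192, -0.003, 0.0]
contact_force: [0.8, -0.2, -2.7]
opening: 0.654
finger_force: 65.1
```

>>> arm_command(
  series=[0,0,0,0,0,0,0.5,0,0,0,0,0,0,0.5,0,0,0,0,0,0,0.5],
)

```text
time: 7.45
eef_pos: [0.5032, 0.0236, 0.166]
tcp_rot: [0.982, -0.189, -0.001, -0.0]
contact_force: [0.4, 0.4, -2.9]
opening: 0.654
finger_force: 65.0
```

```bash
python3 - <<'E'
from h import *
np.set_printoptions(precision=4,suppress=True)
im=save("wrist","w3")
s=telemetry.get_state();M=R.from_quat(s["tcp_rot"]).as_matrix();a=np.degrees(np.arctan2(M[1,1],M[0,1]))
print(s["time"],s["eef_pos"],a,s["qpos"],s["opening"]);print(totool(np.array([.502,.0213,.17])-s["eef_pos"]))
a=cv2.resize(im,(800,600),interpolation=cv2.INTER_CUBIC);cv2.imwrite("pics/c3.png",np.clip(255*(a/255.)**.6,0,255).astype(np.uint8))
E
```

```text
7.5 [0.5034 0.0236 0.1663] -111.74108490141433 [-0.1549 -0.0284  2.0491  0.0003  1.1221  1.7952] 0.6474149145632596
[-0.0433  0.2638 -0.3693]
```

View pics/c3.png

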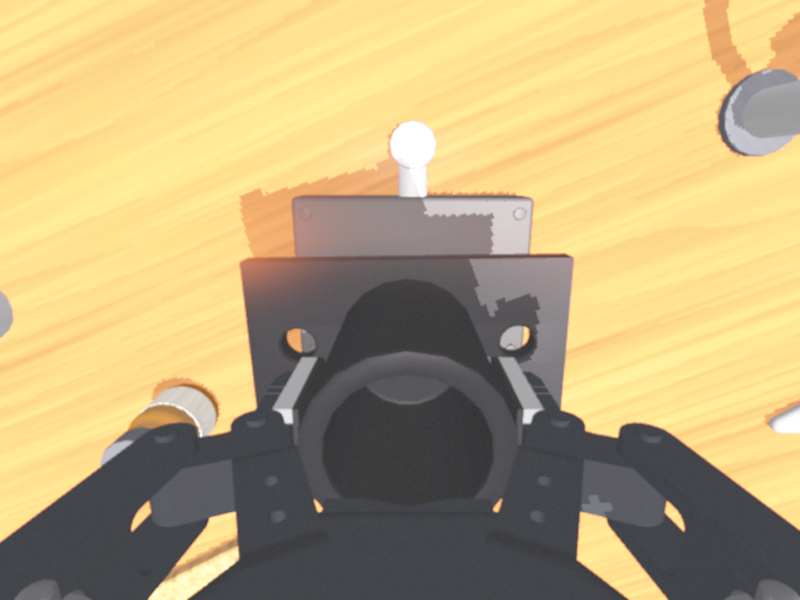

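The view shows the mould held over the base. The foot's far edge runs (241,260)–(573,256), the hole tops are near (300,341) and (515,338), and the base's far edge runs (293,197)–(532,197).

```bash
python3 - <<'E'
from h import *
np.set_printoptions(precision=4,suppress=True)
f=lambda l,z:px2w("w3",(np.array(l)+.5)/1.25-.5,z)
s=telemetry.get_state();M=R.from_quat(s["tcp_rot"]).as_matrix()
T=lambda p:(p-s["eef_pos"])@M*1000
for n,l,z in(("base far",[(293,197),(532,197)],.03),("foot far",[(241,260),(573,256)],.139),("holes",[(300,341),(515,338)],.139),("cup",[(407,438)],.214)):
    p=T(f(l,z));print(n,p,p.mean(0),np.linalg.norm(p[-1]-p[0]))
print("pegs",T(np.array([[.5185,.0625,.05],[.4853,-.0207,.05]])))
E
```

```text
base far [[ 54.847  -69.0135 136.2375]
 [ 54.7821  76.2858 136.2411]] [ 54.8145   3.6361 136.2393] 145.29924377307984
foot far [[ 36.7132 -63.2627  27.2598]
 [ 38.2033  63.817   27.2611]] [37.4582  0.2772 27.2604] 127.08844758632111
holes [[  3.5532 -42.846   27.301 ]
 [  4.7977  43.824   27.3016]] [ 4.1755  0.489  27.3013] 86.6789034278728
cup [[  7.8525   0.3807 -47.7033]] [  7.8525   0.3807 -47.7033] 0.0
pegs [[ -0.2202 -41.7456 116.3058]
 [ -0.2402  47.8339 116.3079]]
```

>>> arm_command(
  series=[-0.16,0.3,2,0,0,0.7,0.5,-0.16,0.3,4,0,0,0.7,0.5,-0.16,0.3,6,0,0,0.7,0.5,-0.16,0.3,7,0,0,0.7,0.5,-0.16,0.3,7,0,0,0.7,0.5,-0.16,0.3,7,0,0,0.7,0.5,-0.16,0.3,7,0,0,0.7,0.5,-0.16,0.3,7,0,0,0.7,0.5],
)

```text
time: 8.17
eef_pos: [0.5024, 0.0204, 0.0986]
tcp_rot: [0.981, -0.195, 0.002, -0.0]
contact_force: [-0.2, -0.0, -3.4]
opening: 0.652
finger_force: 65.1
```

>>> arm_command(
  series=[0,0,0.2,0,0,0,0.5,0,0,0.4,0,0,0,0.5,0,0,0.6,0,0,0,0.5,0,0,0.8,0,0,0,0.5,0,0,0.8,0,0,0,0.5,0,0,0.8,0,0,0,0.5],
)

```text
time: 8.67
eef_pos: [0.5008, 0.0204, 0.0887]
tcp_rot: [0.981, -0.196, -0.0, 0.0]
contact_force: [-0.2, 0.3, -3.4]
opening: 0.652
finger_force: 65.1
```

>>> arm_command(
  series=[0,0,0.15,0,0,0,0.5,0,0,0.3,0,0,0,0.5,0,0,0.45,0,0,0,0.5,0,0,0.45,0,0,0,0.5,0,0,0.45,0,0,0,0.5],
)

```text
time: 9.08
eef_pos: [0.5009, 0.0204, 0.0842]
tcp_rot: [0.981, -0.196, -0.0, 0.0]
contact_force: [-0.5, -0.3, -3.1]
opening: 0.651
finger_force: 65.1
```

```bash
python3 - <<'E'
from h import *
im=save("wrist","w4");s=telemetry.get_state();print(s["eef_pos"],s["contact_force"],s["wrist_torque"])
a=cv2.resize(im[200:330,170:480],None,fx=2.5,fy=2.5,interpolation=cv2.INTER_CUBIC);cv2.imwrite("pics/c4.png",np.clip(255*(a/255.)**.6,0,255).astype(np.uint8))
E
```

```text
[0.50100943 0.02043139 0.08438248] [-0.7493365  -0.47395818 -4.10187776] [0.02525318 0.04743444 0.05834831]
```

View pics/c4.png

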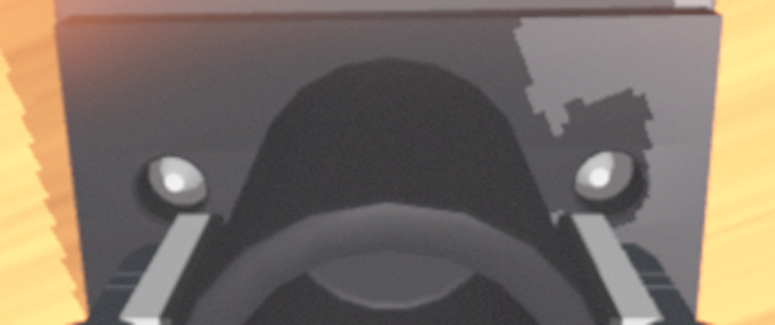

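The pegs are visible inside both holes, at about (174,182) and (600,177) in the crop, so it's aligned. I'll lower it.

>>> arm_command(
  series=[0,0,0.25,0,0,0,0.5,0,0,0.5,0,0,0,0.5,0,0,0.75,0,0,0,0.5,0,0,1.0,0,0,0,0.5,0,0,1.2,0,0,0,0.5,0,0,1.3,0,0,0,0.5,0,0,1.3,0,0,0,0.5],
)

```text
time: 9.72
eef_pos: [0.5008, 0.0205, 0.071]
tcp_rot: [0.981, -0.196, -0.0, 0.0]
contact_force: [0.5, 0.0, -3.7]
opening: 0.654
finger_force: 65.1
```

>>> arm_command(
  series=[0,0,0.1,0,0,0,0.5,0,0,0.2,0,0,0,0.5,0,0,0.3,0,0,0,0.5,0,0,0.4,0,0,0,0.5,0,0,0.4,0,0,0,0.5,0,0,0.4,0,0,0,0.5],
)

```text
time: 10.22
eef_pos: [0.5011, 0.0204, 0.0676]
tcp_rot: [0.981, -0.196, 0.0, 0.0]
contact_force: [-0.6, 0.5, -1.8]
opening: 0.656
finger_force: 65.2
```

>>> arm_command(
  series=[0,0,0.05,0,0,0,0.5,0,0,0.1,0,0,0,0.5,0,0,0.1,0,0,0,0.5,0,0,0.1,0,0,0,0.5],
)

```text
time: 10.55
eef_pos: [0.5012, 0.0204, 0.0676]
tcp_rot: [0.981, -0.196, -0.0, 0.0]
contact_force: [-5.1, 1.1, 5.6]
opening: 0.65
finger_force: 65.9
```

>>> arm_command(
  series=[0,0,0,0,0,0,0.45,0,0,0,0,0,0,0.3,0,0,0,0,0,0,0,0,0,0,0,0,0,0,0,0,0,0,0,0,0,0,0,0,0,0,0,0,0,0,0,0,0,0,0],
)

```text
time: 11.13
eef_pos: [0.5011, 0.0204, 0.0664]
tcp_rot: [0.981, -0.196, 0.0, -0.0]
contact_force: [-0.2, -0.3, 0.7]
opening: 0.996
finger_force: 0.0
```

>>> arm_command(
  series=[0,0,-3,0,0,0,0,0,0,-6.5,0,0,0,0,0,0,-10,0,0,0,0,0,0,-14,0,0,0,0,0,0,-18,0,0,0,0,2,4,-22,0,0,0,0,3,7,-26,0,0,0,0,5,10,-29,0,0,0,0,7,14,-29,0,0,0,0,9,18,-29,0,0,0,0],
)

```text
time: 11.97
eef_pos: [0.5137, -0.1501, 0.3569]
tcp_rot: [0.981, -0.195, 0.004, 0.001]
contact_force: [0.1, -0.2, 1.0]
opening: 0.995
finger_force: 0.0
```

>>> arm_command(
  series=[2,4,0,0,0,0,1,4.5,8,0,0,0,0,1,4.5,9.8,0,0,0,0,1,4.5,9.8,0,0,0,0,1,4.5,9.8,0,0,0,0,1,4.5,9.8,0,0,0,0,1,4.5,9.8,0,0,0,0,1,4.5,9.8,0,0,0,0,1],
)

```text
time: 12.63
eef_pos: [0.5169, -0.255, 0.3527]
tcp_rot: [0.981, -0.195, 0.0, -0.0]
contact_force: [0.7, -0.4, 0.2]
opening: -0.001
finger_force: 0.0
```

```bash
python3 - <<'E'
from h import *
np.set_printoptions(precision=4,suppress=True)
im=save("wrist","w5");save("side","d5");save("scene","s5");s=telemetry.get_state();print(s["time"],s["eef_pos"],s["tcp_rot"],s["qpos"],s["opening"])
c=np.array([.559,-.303,.165]);print(w2px("w5",c))
cv2.imwrite("pics/c5.png",np.clip(255*(im/255.)**.7,0,255).astype(np.uint8))
E
```

```text
12.7833 [ 0.5169 -0.2553  0.3527] [ 0.9808 -0.1948  0.0002  0.0001] [-0.6348  0.0009  1.6763  0.0001  1.4639  1.3281] 0.003550395118062797
[[356.8451 152.1261]]
```

View pics/c5.png

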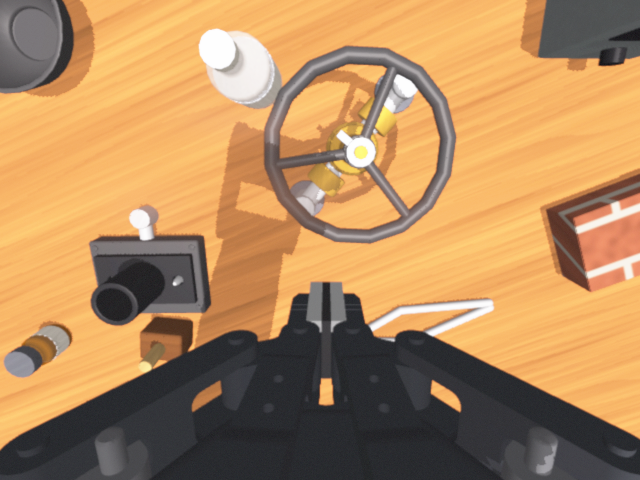

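The wrist view shows the mould seated with a peg visible at (178,280). The handwheel's rim is centred near (360,145) and the stem is at (361,152). The white pointer tip is near (342,135), and the spokes end at (392,72), (280,163) and (408,215).

```bash
cat >> h.py <<'E'
def pointer(f,c,show=True):
    im=cv2.imread(f"pics/{f}.png").astype(float)
    out=[]
    for z in(.18,):
        a=np.radians(np.arange(0,360,2.)); tot=0
        for r in(.017,.0185,.020,.0215,.023):
            P=np.c_[c[0]+r*np.cos(a),c[1]+r*np.sin(a),np.full(len(a),z)];uv=w2px(f,P).astype(np.float32)
            tot=tot+cv2.remap(im.min(2).astype(np.float32),uv[:,0].reshape(1,-1),uv[:,1].reshape(1,-1),1)[0]
        tot/=5
        i=tot.argmax();w=np.where(tot>tot.min()+.6*(tot.max()-tot.min()),tot-tot.min(),0)
        near=np.abs(np.angle(np.exp(1j*(a-a[i]))))<np.radians(40)
        pk=np.degrees(np.angle((w*near*np.exp(1j*a)).sum()))
        if show:print(f,"pointer deg",pk,"max",tot.max(),"med",np.median(tot),"other",tot[~near].max())
    return pk
def wheel(f,c,z=.165):
    im=cv2.imread(f"pics/{f}.png").astype(np.float32).max(2);a=np.radians(np.arange(0,360,2.));t=0
    for r in(.045,.05,.055,.06,.065):
        uv=w2px(f,np.c_[c[0]+r*np.cos(a),c[1]+r*np.sin(a),np.full(len(a),z)]).astype(np.float32)
        t=t+cv2.remap(im,uv[:,0].reshape(1,-1),uv[:,1].reshape(1,-1),1)[0]/5
    s=cv2.GaussianBlur(np.r_[t,t,t].reshape(1,-1),(5,1),0)[0][180:360]
    m=s[:60]+s[60:120]+s[120:]   # 120 deg periodic
    i=m.argmin();return 2*i,(s[i],s[i+60],s[i+120])
E
python3 - <<'E'
from h import *
np.set_printoptions(precision=4,suppress=True)
print("rim pts",px2w("w5",[(265,147),(455,143),(357,47),(363,242)],.165))
c=px2w("w5",[(360,145)],.165)[0];print(c,px2w("w5",(361,152),.185))
print(px2w("w5",(340,133),.18)-[c[0],c[1],.18])
S=px2w("w5",[(392,72),(280,163),(408,215)],.165)-c;print(np.degrees(np.arctan2(S[:,1],S[:,0])),np.linalg.norm(S,axis=1))
# rim fit: dark pixels in the ring, rectified top view
im=cv2.imread("pics/w5.png");g=np.arange(-.11,.11,.001);X,Y=np.meshgrid(g,g)
uv=w2px("w5",np.c_[(c[0]+X).ravel(),(c[1]+Y).ravel(),np.full(X.size,.165)]).astype(np.float32)
t=cv2.remap(im,uv[:,0].reshape(X.shape),uv[:,1].reshape(X.shape),1)
m=(t.max(2)<90);r=np.hypot(X,Y);m&=(r>.068)&(r<.095)
A=np.c_[X[m],Y[m],np.ones(m.sum())];q=np.linalg.lstsq(A,X[m]**2+Y[m]**2,rcond=None)[0];print("fit",c[:2]+q[:2]/2,np.sqrt(q[2]+(q[:2]**2).sum()/4),m.sum())
for k in((.0,.0),):
    pointer("w5",c)
print(wheel("w5",c))
E
```

```text
rim pts [[ 0.5946 -0.2286  0.165 ]
 [ 0.5329 -0.3868  0.165 ]
 [ 0.6385 -0.3338  0.165 ]
 [ 0.4783 -0.2782  0.165 ]]
[ 0.5637 -0.3078  0.165 ] [[ 0.559 -0.305  0.185]]
[[0.0164 0.0133 0.    ]]
[ -45.6064   79.8767 -166.1538] [0.0651 0.0737 0.0791]
fit [ 0.5601 -0.3042] 0.07757134754463485 2866
w5 pointer deg 42.08939975615741 max 243.18575 med 68.17929 other 137.40019
(np.int64(76), (np.float32(131.08711), np.float32(157.96802), np.float32(100.89938)))
```

```bash
cat >> h.py <<'E'
C=np.array([.5592,-.3043])
def circ(t0,t1,step,r=.046):  # tool-axis shifts (cm) from angle t0 on circle
    s=telemetry.get_state();M=R.from_quat(s["tcp_rot"]).as_matrix()[:2,:2]
    p=lambda t:r*np.array([np.cos(np.radians(t)),np.sin(np.radians(t))])
    for t in np.arange(t0+step,t1+1e-6,step):print(t,np.round((p(t)-p(t0))@M*100,1))
E
python3 - <<'E'
from h import *
np.set_printoptions(precision=4,suppress=True)
pointer("w5",C);print(wheel("w5",C))
S=px2w("w5",[(392,72),(280,163),(408,215)],.165)[:,:2]-C;print(np.degrees(np.arctan2(S[:,1],S[:,0])),np.linalg.norm(S,axis=1))
s=telemetry.get_state()
print(totool(np.r_[C+.046*np.array([np.cos(.297),np.sin(.297)]),.25]-s["eef_pos"]))
circ(17,97,10)
circ(97,197,10)
E
```

```text
w5 pointer deg 26.840956554914076 max 253.10664 med 61.129883 other 133.35742
(np.int64(78), (np.float32(74.31981), np.float32(124.71278), np.float32(92.57588)))
[ -45.007    75.8104 -162.7401] [0.0708 0.0712 0.0758]
[ 9.3298 -0.0195 10.2743]
27.0 [-0.6 -0.6]
37.0 [-1.2 -1. ]
47.0 [-1.9 -1.4]
57.0 [-2.7 -1.6]
67.0 [-3.5 -1.7]
77.0 [-4.3 -1.6]
87.0 [-5.1 -1.4]
97.0 [-5.8 -1.1]
107.0 [-0.7  0.5]
117.0 [-1.2  1. ]
127.0 [-1.7  1.7]
137.0 [-2.   2.4]
147.0 [-2.3  3.2]
157.0 [-2.3  4. ]
167.0 [-2.3  4.8]
177.0 [-2.1  5.5]
187.0 [-1.7  6.3]
197.0 [-1.3  6.9]
```

>>> arm_command(
  series=[4,0,0,0,0,0,1,8,0,2,0,0,0,1,9.3,0,5,0,0,0,1,9.3,0,8,0,0,0,1,9.3,0,10.3,0,0,0,1,9.3,0,10.3,0,0,0,1,9.3,0,10.3,0,0,0,1,9.3,0,10.3,0,0,0,1],
)

```text
time: 13.45
eef_pos: [0.6033, -0.2922, 0.2517]
tcp_rot: [0.981, -0.195, 0.001, 0.001]
contact_force: [0.4, -0.7, -0.0]
opening: 0.001
finger_force: 0.0
```

>>> arm_command(
  series=[0,0,2,0,0,0,1,0,0,4,0,0,0,1,0,0,6,0,0,0,1,0,0,8,0,0,0,1,0,0,9.5,0,0,0,1,0,0,10.4,0,0,0,1,0,0,10.4,0,0,0,1,0,0,10.4,0,0,0,1],
)

```text
time: 14.12
eef_pos: [0.603, -0.2923, 0.1466]
tcp_rot: [0.981, -0.196, 0.001, 0.0]
contact_force: [-0.1, -1.3, -0.2]
opening: 0.002
finger_force: 0.0
```

Clear and down. I'll push, going from 17° to 97°.

>>> arm_command(
  series=[-0.6,-0.6,0,0,0,0,1,-1.2,-1.0,0,0,0,0,1,-1.9,-1.4,0,0,0,0,1,-2.7,-1.6,0,0,0,0,1,-3.5,-1.7,0,0,0,0,1,-4.3,-1.6,0,0,0,0,1,-5.1,-1.4,0,0,0,0,1,-5.8,-1.1,0,0,0,0,1,-5.8,-1.1,0,0,0,0,1],
)

```text
time: 14.87
eef_pos: [0.5544, -0.2596, 0.1465]
tcp_rot: [0.981, -0.196, 0.004, -0.0]
contact_force: [8.0, -0.5, 0.6]
opening: -0.003
finger_force: 3.3
```

```bash
python3 - <<'E'
from h import *
np.set_printoptions(precision=4,suppress=True)
save("wrist","w6");pointer("w6",C);print(wheel("w6",C))
s=telemetry.get_state();print(s["eef_pos"],s["contact_force"],np.degrees(np.arctan2(*(s["eef_pos"][:2]-C)[::-1])))
E
```

```text
w6 pointer deg 32.04765390467619 max 189.28183 med 72.7207 other 100.82969
(np.int64(2), (np.float32(106.76706), np.float32(28.414661), np.float32(88.39001)))
[ 0.5545 -0.2596  0.1465] [ 7.0087  0.4595 -0.1553] 96.0275376130283
```

>>> arm_command(
  series=[-0.7,0.5,0,0,0,0,1,-1.2,1.0,0,0,0,0,1,-1.7,1.7,0,0,0,0,1,-2.0,2.4,0,0,0,0,1,-2.3,3.2,0,0,0,0,1,-2.3,4.0,0,0,0,0,1,-2.3,4.8,0,0,0,0,1,-2.1,5.5,0,0,0,0,1,-1.7,6.3,0,0,0,0,1,-1.3,6.9,0,0,0,0,1],
)

```text
time: 15.75
eef_pos: [0.5137, -0.3139, 0.1442]
tcp_rot: [0.981, -0.196, -0.002, -0.005]
contact_force: [1.1, 10.6, 0.4]
opening: 0.003
finger_force: 4.3
```

```bash
python3 - <<'E'
from h import *
np.set_printoptions(precision=4,suppress=True)
save("wrist","w7");pointer("w7",C)
s=telemetry.get_state();print(s["eef_pos"],s["contact_force"],np.degrees(np.arctan2(*(s["eef_pos"][:2]-C)[::-1])),np.linalg.norm(s["eef_pos"][:2]-C),s["qpos"])
circ(197,297,10);circ(297,397,10);circ(397,437,10)
E
```

```text
w7 pointer deg 121.00287911771761 max 200.00156 med 55.099022 other 126.69844
[ 0.5136 -0.3156  0.1442] [-0.3994  6.1167  0.1923] -166.0586971785636 0.047032754861067554 [-0.7211  0.2184  1.8258  0.0048  1.1056  1.242 ]
207.0 [0.6 0.6]
217.0 [1.2 1. ]
227.0 [1.9 1.4]
237.0 [2.7 1.6]
247.0 [3.5 1.7]
257.0 [4.3 1.6]
267.0 [5.1 1.4]
277.0 [5.8 1.1]
287.0 [6.5 0.6]
297.0 [7. 0.]
307.0 [ 0.5 -0.7]
317.0 [ 0.8 -1.4]
327.0 [ 1.  -2.2]
337.0 [ 1.1 -2.9]
347.0 [ 1.  -3.7]
357.0 [ 0.8 -4.5]
367.0 [ 0.5 -5.3]
377.0 [ 0.  -5.9]
387.0 [-0.5 -6.5]
397.0 [-1.2 -6.9]
407.0 [-0.7 -0.3]
417.0 [-1.5 -0.6]
427.0 [-2.3 -0.6]
437.0 [-3.1 -0.6]
```

>>> arm_command(
  series=[0.6,0.6,0,0,0,0,1,1.2,1.0,0,0,0,0,1,1.9,1.4,0,0,0,0,1,2.7,1.6,0,0,0,0,1,3.5,1.7,0,0,0,0,1,4.3,1.6,0,0,0,0,1,5.1,1.4,0,0,0,0,1,5.8,1.1,0,0,0,0,1,6.5,0.6,0,0,0,0,1,7.0,0,0,0,0,0,1],
)

```text
time: 16.63
eef_pos: [0.5726, -0.3443, 0.1424]
tcp_rot: [0.981, -0.195, -0.01, -0.001]
contact_force: [-14.2, -1.9, 1.4]
opening: 0.0
finger_force: 5.6
```

>>> arm_command(
  series=[0.5,-0.7,0,0,0,0,1,0.8,-1.4,0,0,0,0,1,1.0,-2.2,0,0,0,0,1,1.1,-2.9,0,0,0,0,1,1.0,-3.7,0,0,0,0,1,0.8,-4.5,0,0,0,0,1,0.5,-5.3,0,0,0,0,1,0,-5.9,0,0,0,0,1,-0.5,-6.5,0,0,0,0,1,-1.2,-6.9,0,0,0,0,1],
)

```text
time: 17.47
eef_pos: [0.5945, -0.2814, 0.1454]
tcp_rot: [0.981, -0.196, 0.003, 0.004]
contact_force: [4.6, -12.3, -4.6]
opening: 0.001
finger_force: 5.2
```

>>> arm_command(
  series=[-0.7,-0.3,0,0,0,0,1,-1.5,-0.6,0,0,0,0,1,-2.3,-0.6,0,0,0,0,1,-3.1,-0.6,0,0,0,0,1,-3.1,-0.6,0,0,0,0,1,-3.1,-0.6,0,0,0,0,1],
)

```text
time: 17.97
eef_pos: [0.5702, -0.2615, 0.1477]
tcp_rot: [0.981, -0.196, 0.004, 0.002]
contact_force: [6.2, -4.7, 0.9]
opening: -0.001
finger_force: 2.8
```

```bash
python3 - <<'E'
from h import *
np.set_printoptions(precision=4,suppress=True)
save("wrist","w8");pointer("w8",C)
s=telemetry.get_state();print(s["eef_pos"],s["contact_force"],np.degrees(np.arctan2(*(s["eef_pos"][:2]-C)[::-1])),np.linalg.norm(s["eef_pos"][:2]-C))
print(totool([0,0,.01]))
circ(437,477,5)
E
```

```text
w8 pointer deg 9.956215613266341 max 197.6254 med 61.8292 other 91.66231
[ 0.5702 -0.2615  0.1477] [ 5.6673 -3.0522  2.2361] 75.55941520821534 0.04416773920069135
[ 0.009   0.0018 -1.    ]
442.0 [-0.4  0.1]
447.0 [-0.8  0.2]
452.0 [-1.1  0.4]
457.0 [-1.5  0.5]
462.0 [-1.8  0.7]
467.0 [-2.2  1. ]
472.0 [-2.5  1.3]
477.0 [-2.7  1.6]
```

>>> arm_command(
  series=[-0.4,0.1,0,0,0,0,1,-0.8,0.2,0,0,0,0,1,-1.0,0.3,0,0,0,0,1,-1.0,0.3,0,0,0,0,1,-1.0,0.3,0,0,0,0,1,-1.0,0.3,0,0,0,0,1],
)

```text
time: 18.52
eef_pos: [0.5618, -0.2608, 0.1482]
tcp_rot: [0.981, -0.196, 0.007, 0.002]
contact_force: [10.8, -3.6, 1.1]
opening: 0.001
finger_force: 4.4
```

```bash
python3 - <<'E'
from h import *
np.set_printoptions(precision=4,suppress=True)
save("wrist","w9");pointer("w9",C)
s=telemetry.get_state();print(s["eef_pos"],s["contact_force"],np.degrees(np.arctan2(*(s["eef_pos"][:2]-C)[::-1])))
d=np.array([.5169,-.2553,.3527])-s["eef_pos"];print(totool(d))
E
```

```text
w9 pointer deg 22.067922133526686 max 186.94296 med 69.686424 other 94.97676
[ 0.5618 -0.2607  0.1482] [10.6354 -3.9631  0.8725] 86.59991529683901
[ -4.0575   1.2462 -20.5066]
```

>>> arm_command(
  series=[0.5,-0.1,0,0,0,0,1,1.0,-0.3,0,0,0,0,1,1.0,-0.3,-3,0,0,0,1,1.0,-0.3,-6.5,0,0,0,1,1.0,-0.3,-10,0,0,0,1,-1,0.5,-13,0,0,0,1,-3,1.2,-16,0,0,0,1,-4,1.2,-19,0,0,0,1,-4,1.2,-20.5,0,0,0,1,-4,1.2,-20.5,0,0,0,1],
)

```text
time: 19.4
eef_pos: [0.5166, -0.2547, 0.3554]
tcp_rot: [0.981, -0.196, 0.003, 0.002]
contact_force: [0.4, -0.0, 0.1]
opening: 0.001
finger_force: 0.0
```

>>> arm_command(
  series=[0,0,0,0,0,0,1,0,0,0,0,0,0,1,0,0,0,0,0,0,1],
)

```text
time: 19.65
eef_pos: [0.5158, -0.2536, 0.3472]
tcp_rot: [0.981, -0.196, -0.003, -0.001]
contact_force: [0.1, -0.4, 0.6]
opening: 0.0
finger_force: 0.0
```

```bash
python3 - <<'E'
from h import *
np.set_printoptions(precision=4,suppress=True)
im=save("wrist","wa");s=telemetry.get_state();print(s["eef_pos"])
pointer("w5",C);pointer("wa",C);print(wheel("wa",C))
def rc(f):
    u,v=w2px(f,np.r_[C,.18])[0];i=cv2.imread(f"pics/{f}.png");return cv2.warpAffine(i,np.float32([[8,0,200-8*u],[0,8,200-8*v]]),(400,400),flags=cv2.INTER_CUBIC)
cv2.imwrite("pics/cmp.png",np.hstack([rc("w5"),rc("wa")]))
E
```

```text
[ 0.5159 -0.2537  0.3474]
w5 pointer deg 26.840956554914076 max 253.10664 med 61.129883 other 133.35742
wa pointer deg 23.027226765783425 max 253.10898 med 65.12393 other 143.8621
(np.int64(110), (np.float32(90.89957), np.float32(112.05539), np.float32(105.716705)))
```

View pics/cmp.png

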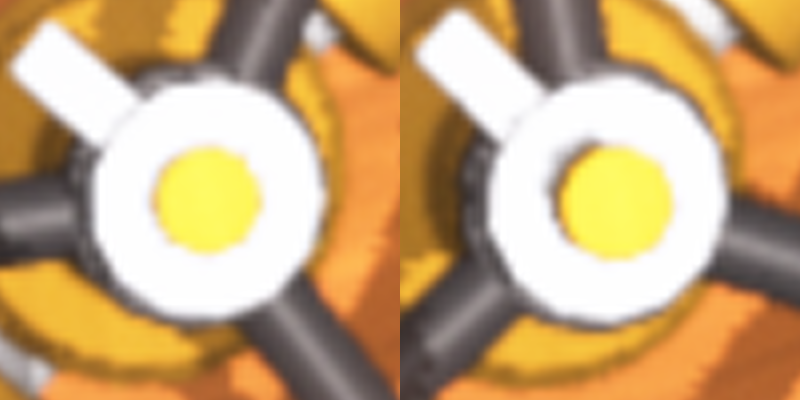

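The left half is the pointer at the start and the right half is now. The stem has risen, and the pointer is about 4° short. I'll measure that properly and plan a small extra push.

```bash
cat >> h.py <<'E'
def pang(f):
    im=cv2.imread(f"pics/{f}.png");g=np.arange(-.032,.032,.0002);X,Y=np.meshgrid(g,g)
    uv=w2px(f,np.c_[(C[0]+X).ravel(),(C[1]+Y).ravel(),np.full(X.size,.18)]).astype(np.float32)
    t=cv2.remap(im,uv[:,0].reshape(X.shape),uv[:,1].reshape(X.shape),2)
    w=(t.max(2)>150)&((t.min(2)>150)|(np.hypot(X,Y)<.008)) ;n,l,st,ce=cv2.connectedComponentsWithStats(w.astype(np.uint8))
    k=l[160,160];m=(l==k).astype(np.uint8)
    # nut disc: opening removes pointer
    d=cv2.morphologyEx(cv2.morphologyEx(m,cv2.MORPH_CLOSE,np.ones((25,25))),cv2.MORPH_OPEN,cv2.getStructuringElement(2,(61,61)))
    c=np.array([X[d>0].mean(),Y[d>0].mean()]);q=(m>0)&(np.hypot(X-c[0],Y-c[1])>.0155)
    v=np.array([X[q].mean(),Y[q].mean()]);cv_=np.cov(X[q],Y[q]);e=np.linalg.eigh(cv_)[1][:,1]
    v-=c;return np.degrees(np.arctan2(v[1],v[0])),np.degrees(np.arctan2(e[1],e[0]))%180,c,q.sum(),np.sqrt(d.sum()*.04/np.pi)
E
python3 - <<'E'
from h import *
np.set_printoptions(precision=4,suppress=True)
for f in("w5","wa","w9","w8"):print(f,pang(f))
a=np.radians(70);s=telemetry.get_state()
print(totool(np.r_[C+.046*np.array([np.cos(a),np.sin(a)]),.147]-s["eef_pos"]));circ(70,100,5)
E
```

```text
w5 (np.float64(27.93391397055187), np.float64(25.753255439969706), array([ 0.0002, -0.0005]), np.int64(1687), np.float64(12.84965774490729))
wa (np.float64(24.472089503558568), np.float64(24.91739907391988), array([ 0.    , -0.0005]), np.int64(1667), np.float64(12.770640284853654))
w9 (np.float64(-124.24978929864616), np.float64(120.10130480189633), array([-0.0003, -0.0001]), np.int64(81624), np.float64(35.16037451394121))
w8 (np.float64(-46.687650661997154), np.float64(109.00310422304896), array([-0.0007, -0.    ]), np.int64(81591), np.float64(35.117436669546144))
[ 5.8378 -1.5551 20.0144]
75.0 [-0.4  0. ]
80.0 [-0.8  0.1]
85.0 [-1.2  0.2]
90.0 [-1.6  0.3]
95.0 [-1.9  0.5]
100.0 [-2.3  0.7]
```

>>> arm_command(
  series=[3,-0.8,3,0,0,0,1,5.8,-1.6,6,0,0,0,1,5.8,-1.6,10,0,0,0,1,5.8,-1.6,10,0,0,0,1,5.8,-1.6,10,0,0,0,1,5.8,-1.6,13,0,0,0,1,5.8,-1.6,16,0,0,0,1,5.8,-1.6,19,0,0,0,1,5.8,-1.6,20.2,0,0,0,1,5.8,-1.6,20.2,0,0,0,1],
)

```text
time: 20.53
eef_pos: [0.5749, -0.2611, 0.147]
tcp_rot: [0.981, -0.196, -0.002, -0.001]
contact_force: [-0.2, 0.5, -0.6]
opening: 0.001
finger_force: 0.0
```

>>> arm_command(
  series=[0,0,0,0,0,0,1,0,0,0,0,0,0,1,0,0,0,0,0,0,1],
)

```text
time: 20.78
eef_pos: [0.5777, -0.2627, 0.152]
tcp_rot: [0.981, -0.196, 0.003, 0.001]
contact_force: [-0.0, 0.2, -0.4]
opening: 0.0
finger_force: 0.0
```

```bash
python3 - <<'E'
from h import *
np.set_printoptions(precision=4,suppress=True)
save("wrist","wb");pointer("wb",C)
s=telemetry.get_state();p=s["eef_pos"][:2]-C;print(s["eef_pos"],s["contact_force"],np.degrees(np.arctan2(*p[::-1])))
for t in(80,85,88,91,94,97):
    a=np.radians(t);print(t,totool(np.r_[.0455*np.array([np.cos(a),np.sin(a)])-p,0]))
E
```

```text
wb pointer deg 21.952196660638457 max 188.05254 med 59.22461 other 94.02344
[ 0.5775 -0.2625  0.1515] [0.9934 0.3086 0.1701] 66.37661143585103
80 [-1.0742  0.1219 -0.0049]
85 [-1.4575  0.225  -0.0067]
88 [-1.6826  0.3028 -0.0076]
91 [-1.9034  0.3923 -0.0086]
94 [-2.1192  0.4931 -0.0095]
97 [-2.3294  0.6052 -0.0104]
```

>>> arm_command(
  series=[-0.4,0,0.3,0,0,0,1,-0.8,0.1,0.3,0,0,0,1,-1.2,0.2,0.3,0,0,0,1,-1.6,0.3,0.3,0,0,0,1,-1.9,0.4,0.3,0,0,0,1,-1.9,0.4,0.3,0,0,0,1,-1.9,0.4,0.3,0,0,0,1,-1.9,0.4,0.3,0,0,0,1],
)

```text
time: 21.5
eef_pos: [0.5598, -0.2584, 0.1463]
tcp_rot: [0.981, -0.196, 0.005, 0.0]
contact_force: [8.4, -0.1, -3.3]
opening: -0.003
finger_force: 3.8
```

```bash
python3 - <<'E'
from h import *
np.set_printoptions(precision=4,suppress=True)
save("wrist","wc");pointer("wc",C)
s=telemetry.get_state();p=s["eef_pos"][:2]-C;print(s["eef_pos"],s["contact_force"],np.degrees(np.arctan2(*p[::-1])))
E
```

```text
wc pointer deg 24.00420482185606 max 187.5289 med 71.40625 other 94.9166
[ 0.5598 -0.2584  0.1463] [ 9.5393 -2.0334 -2.2724] 89.29169865380919
```

Nut moved about 2°, so I'll push about 1.5° more.

>>> arm_command(
  series=[-0.1,0.04,0,0,0,0,1,-0.13,0.06,0,0,0,0,1,-0.13,0.06,0,0,0,0,1],
)

```text
time: 21.8
eef_pos: [0.5591, -0.2582, 0.1467]
tcp_rot: [0.981, -0.196, 0.006, -0.0]
contact_force: [11.2, 0.2, -2.8]
opening: -0.003
finger_force: 4.8
```

```bash
python3 - <<'E'
from h import *
np.set_printoptions(precision=4,suppress=True)
save("wrist","wd");pointer("wd",C)
s=telemetry.get_state();p=s["eef_pos"][:2]-C;print(s["eef_pos"],s["contact_force"],np.degrees(np.arctan2(*p[::-1])))
E
```

```text
wd pointer deg 24.12199208661199 max 187.5043 med 72.35782 other 95.05
[ 0.5591 -0.2582  0.1466] [11.0083  0.4189 -3.2593] 90.09919111973365
```

>>> arm_command(
  series=[-0.08,0.04,0,0,0,0,1,-0.15,0.07,0,0,0,0,1,-0.15,0.07,0,0,0,0,1,-0.15,0.07,0,0,0,0,1],
)

```text
time: 22.18
eef_pos: [0.5576, -0.2586, 0.1467]
tcp_rot: [0.981, -0.196, 0.006, 0.0]
contact_force: [11.6, -0.7, -3.4]
opening: 0.001
finger_force: 4.8
```

```bash
python3 - <<'E'
from h import *
np.set_printoptions(precision=4,suppress=True)
save("wrist","we");pointer("we",C)
s=telemetry.get_state();p=s["eef_pos"][:2]-C;print(s["eef_pos"],s["contact_force"],np.degrees(np.arctan2(*p[::-1])))
print(totool(np.array([.5169,-.2553,.3527])-s["eef_pos"]))
E
```

```text
we pointer deg 26.209405759899898 max 187.79903 med 73.203026 other 97.00859
[ 0.5576 -0.2586  0.1467] [10.5209 -1.524  -2.8865] 91.95434231032813
[ -3.6486   1.2256 -20.6462]
```

Back off, rise to the earlier viewpoint and compare.

>>> arm_command(
  series=[0.5,-0.2,0,0,0,0,1,1.0,-0.4,0,0,0,0,1,1.0,-0.4,-3,0,0,0,1,1.0,-0.4,-6.5,0,0,0,1,1.0,-0.4,-10,0,0,0,1,-1,0.5,-13,0,0,0,1,-3,1.2,-16,0,0,0,1,-3.6,1.2,-19,0,0,0,1,-3.6,1.2,-20.6,0,0,0,1,-3.6,1.2,-20.6,0,0,0,1],
)

```text
time: 23.07
eef_pos: [0.5168, -0.2563, 0.3574]
tcp_rot: [0.981, -0.196, 0.004, 0.002]
contact_force: [0.5, 0.4, 1.1]
opening: -0.005
finger_force: 0.0
```

>>> arm_command(
  series=[0,0,0,0,0,0,1,0,0,0,0,0,0,1,0,0,0,0,0,0,1,0,0,0,0,0,0,1,0,0,0,0,0,0,1,0,0,0,0,0,0,1],
)

```text
time: 23.57
eef_pos: [0.516, -0.2553, 0.3502]
tcp_rot: [0.981, -0.196, -0.001, -0.0]
contact_force: [0.8, -0.2, -0.1]
opening: -0.004
finger_force: 0.0
```

```bash
python3 - <<'E'
from h import *
np.set_printoptions(precision=4,suppress=True)
save("wrist","wf");s=telemetry.get_state();print(s["time"],s["eef_pos"],s["dq"])
for f in("w5","wf"):pointer(f,C);print(pang(f))
E
```

```text
23.6167 [ 0.5161 -0.2553  0.3506] [-0.0006 -0.0062 -0.0072 -0.      0.0005  0.0008]
w5 pointer deg 26.840956554914076 max 253.10664 med 61.129883 other 133.35742
(np.float64(27.93391397055187), np.float64(25.753255439969706), array([ 0.0002, -0.0005]), np.int64(1687), np.float64(12.84965774490729))
wf pointer deg 27.25994889899219 max 253.06563 med 65.03134 other 139.03906
(np.float64(28.951152120661344), np.float64(27.894140915425027), array([ 0.0002, -0.0004]), np.int64(1670), np.float64(12.882809268798031))
```

```bash
python3 -c "
from plant import ctrl
print(ctrl.sign_off())"
```

```text
the job is handed in; nothing more can be done
None
```

The mould sits home on both pegs and is released; the valve is open one full working turn, its pointer within about 1° of where it began, and I handed the job in at about 24 s without seeing the judge's result.

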